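# Un-nest a stack-nest bin, turn it and snap it on as a stack

## Task

The blue-green bin, with a tin in it, has been dropped into the white bin the wrong way round, so it has nested down over the stores in there. Lift it out, turn it half round and stack it on top of the white bin instead: the two tongues at its foot hooked under the white bin's dark catches, the other end pressed down until the spring tab snaps over it, so that the bin sits level and fully home, the tin still inside. Do it gently, leave the white bin where it stands, and do not disturb the things round about.

Things in the scene. Friction and masses are not known exactly. Their poses are not given: they have to be found in the camera images.
- lower_bin: White stack-nest bin, 210 (x) x 130 (y) x 88 high (mm, as all below), 0.3 kg, loose, 0.55 kg of stores in it. Origin: centre of underside; z up, +x to its catch end. Both bins are one model. Lower half z 0 to 41: outside +-84 x, +-44 y, floor 3. Then a step out to a collar, z 44 to 88: inside +-96 x, +-56 y; outside +-105, +-65 at the rim
- upper_bin: Blue-green bin, same model, 0.22 kg (+-25 %), loose, one full tin in it; starts nested in the white one, same way round, 47 above it. Origin: centre of underside; z up, +x to its own catch end, tongues at its foot at -x. Held by one rim it sags and twists a little. It hooks with the tongue end 5 to 11 degrees low, pushed in to the stop; then the other end is lowered
- upper_tongues (a point): Midway between the tips of the two tongues of the blue-green bin, at its underside: x -95, y 0, z 0 in the bin's frame, axes as the bin's. Each tongue is a flat plate 5 thick (z 0 to 5) at the foot of the -x end, y 12 to 36 either side, standing out from x -84 to -95
- upper_feet (a point): Midway between the two rear feet of the blue-green bin, at their bottom edge on the catch-end side: x 43, y 0, z 0 in its frame. The feet are blocks on the outside of the long sides, 26 wide, out to y +-53.5, two each side: x 17 to 43 and x -79 to -53, bottoms at z 0 flush with the floor
- upper_grip_a (a point): Finger grip on the +y long side of the blue-green bin: top centre of a flat-sided piece of rim, 9 thick (y), 54 long (x), 26 high below this point; x 18, y 60.5, z 88 in the bin's frame, axes as the bin's. Pinch across it (along y) from above. Inside, seat blocks begin 28 away towards -x and 31 towards +x, 14 below the rim
- upper_grip_b (a point): The same finger grip on the -y long side: x 18, y -60.5, z 88 in the bin's frame
- lower_catches (a point): Midway between the two catches of the white bin, at the inner lower edge: x 88, y 0, z 82 in its frame, axes as the bin's. Each is a dark plate y 10 to 38 either side, z 82 to 88 (flush with the rim), from the end wall's inside at x 96 inwards to x 88. Tongues go under them from the -x side; set straight down they would land on top
- lower_seats (a point): Centre of the plane of the white bin's seats (x 0, y 0, z 74 in its frame, axes as the bin's): the blue-green origin comes here when stacked, turned half round, play -2.5/+1 in x, +-2.5 in y. Seats: flat-topped blocks inside the long sides, y 46 to 56, x 49 to 83 and x -49.5 to -10.5. Same way round, the feet miss them and the bin nests
- lower_ridges (a point): Midway between the two stop ridges of the white bin, at the top of the side facing the catches: x -45.5, y 0, z 86 in its frame. A ridge 4 thick and 12 high stands on the -x end of each seat nearer -x (y 48 to 56). The rear feet (point upper_feet) must come down on its +x side, with the tongue tips at x 92.5 to 96; this locks the bin
- tuna_tin: Full flat steel tin, 66 across and 22 high, about 0.25 kg (varies by a third), loose in the blue-green bin, anywhere along its floor; it must stay in there. Origin: centre of its underside
- mug_1: White mug with black dots, 82 across, 91 high, standing beside the work; origin centre of its underside; leave alone
- salt_shaker: Salt shaker, 44 across, 90 high, beside the work; origin centre of its underside; leave alone
- spice_a: Glass spice jar with a dark lid, 41 across, 105 high, behind the work; origin centre of its underside; leave alone
- lower_tab_top (a point): Top middle of the white bin's snap tab (x -94.5, y 0, z 87 in its frame): a dark springy strip 14 wide (y) in a window of its -x end wall, hinged 37 lower, giving outwards. Its nose reaches in to x -87 at z 79 (flat below), lead-in sloping back to x -93 at z 87. The nib of the blue-green bin must be pressed down past it: 10 to 16 N on the rim above, then it snaps over
- upper_press (a point): Top middle of the rim at the catch (+x) end of the blue-green bin (x 100.5, y 0, z 88 in its frame; rim 9 thick): press down here until the snap tab clicks. Below it, at the foot of this end, is the nib for the tab: a plate 14 wide (y), 4 thick (z 0 to 4), out to x 92; snapped in, it lies under the tab's nose with 1 mm play
There are look-alikes about, which are no part of the job. What is shaped like the tuna_tin but red or turquoise is not meant.

How it is judged:
At the end, for the whole second after the job is handed in: Blue-green bin turned half round on the white one: tongue tips 2.5 mm or more under the catches, underside 71 to 76.5 mm above the white bin's at tongues and middle, level within 0.015 rad, in line within 0.07; tin lying in it; white bin upright on the worktop; bins at rest (x of upper_tongues in the frame of lower_bin above 0.0905 m and z of upper_tongues in the frame of lower_bin between 0.071 and 0.0765 m and z of upper_bin in the frame of lower_bin between 0.071 and 0.0765 m and angle between the z axis of upper_bin and the z axis of lower_bin, either way round below 0.015 rad and angle between the x axis of upper_bin and the x axis of lower_bin, either way round below 0.07 rad and angle between lower_bin's own z axis and vertical below 0.03 rad and height (world z) of lower_bin below 0.006 m and linear speed of each of upper_bin, lower_bin below 0.02 m/s and z of tuna_tin in the frame of upper_bin below 0.02 m and horizontal distance between tuna_tin and upper_bin below 0.07 m); the robot touches nothing.
It fails at once if the white bin is shifted by more than 50 mm (distance of lower_bin from where it was at the start of the episode above 0.05 m).
It fails at once if the white bin is tipped (angle between lower_bin's own z axis and vertical above 0.2 rad).
It fails at once if the bins are slammed or rammed together (over 150 N between them) (contact force between upper_bin and lower_bin above 150 N).
It fails at once if a bystander (mug, salt shaker or spice jar) is moved by more than 30 mm (distance of any of mug_1, salt_shaker, spice_a from where it was at the start of the episode above 0.03 m).
It also fails if it takes over 58 s, if anything falls off the work surface, if the arm or the gripper's body presses on something with over 40 N, if the wrist force passes 120 N, or if a joint passes its speed limit or range.

## Robot

A 7-joint arm with a two-finger parallel gripper is mounted at the origin on a cart in front of the work surface, level with it; the furniture and walls round the work are solid. World frame = base frame: x ahead of the robot, y to its left, z up, the work surface at z = 0. Lengths are in m, angles in rad, forces in N, time in s.
With the tool pointing down it reaches from about 0.425 to 0.875 m from the base axis. Payload 4.7 kg.
Tool frame: the origin (TCP) lies at the very end of the fingers, on their centre line; the grasp point (between the pads) lies 19 mm behind it; z points along the fingers, y is the line along which they close (so a half turn about z gives the same grasp; the last joint's range is limited). The gripper opens to 87 mm and grips with 3 to 60 N. Pads are 19 mm wide; open, the fingers measure 117 mm over their backs; the gripper's body (75 mm by 190 mm) begins 51 mm behind the grasp point.
Start: joints at [-1.33, 0.321, -0.07, 1.45, 0.023, 1.371, -0.057], TCP at [0.146, 0.633, 0.223] pointing down, gripper open.
Joint ranges: [-2.86, 2.86], [-0.3, 2.09], [-1.38, 1.24], [0.06, 2.45], [-1.56, 4.7], [0.09, 2.05], [-2.69, 2.69]. Speed limits (rad/s): [2.57, 2.57, 3.14, 3.14, 3.14, 3.14, 3.14].

## Interface

Orientations are given as [roll, pitch, yaw] about the fixed x, y, z axes, in that order (R = Rz(yaw) Ry(pitch) Rx(roll)).
In Python, from plant import * gives the robot as it stands.
- The arm moves only by the tool servo_tool, never from a script. Its argument "moves" is a list of rows, each an object of numbers: "jaw": the closure, from -1 (fully open) to 1 (shut); "dx", "dy", "dz": the shift along the tool's x, y, z as a fraction of full scale; "rx", "ry", "rz": the turn, a rotation vector about the tool's x, y, z as a fraction of full scale. A call has 1 to 5 rows; each row is the pose to reach, as a shift and turn from the pose commanded when the call began, along the tool's axes at that moment, turning the shorter way round; what a row does not reach only later rows make up. Full scale, the value 1, is 0.15 m for a shift and 2 pi rad for a turn. A row lasts 1/12 s, in which the tool goes at most 41.7 mm and 7.16 degrees, less where a joint would pass 70% of its speed; a pose out of reach is approached as far as the arm can. A call with a number of a shift or a turn outside -1 to 1 is refused whole. A call with a gripper value outside its range is refused whole. The fingers move at their own pace and stop on an object; "grip_force" is the grip in N (left out, the last holds). Time passes only in rows, so rows that repeat a pose let the fingers close. It gives the time, the measured TCP pose, the force, the opening and the grip force at its end, in the units of the state.
- get_obs(): the state, without advancing time (a new reading comes with each control period).
- camera(name): name is "side" or "top"; returns a dict with "color" (480x640x3 uint8, blue, green, red), "z_map" (480x640 float32, m along the optical axis (not along the pixel's ray), 0 where there is no reading), "camera_matrix" (3x3 intrinsics, pixels), "eye" and "rotation" of the camera in the world. Camera axes: x right, y down, z forward; pixel columns grow to the right and rows downward; lengths in m; the calibration is good to about 2 mm. A picture is of the moment at which its call begins.
- job_done(): hands the job in; it is judged then, once.
The state is a dict: "time": time; "joint_positions": joint angles; "qvel": joint speeds; "tau": joint torques, N m; "tcp_pos": TCP position; "eef_rot": TCP orientation; "wrist_force": force on the tool from outside, world axes, zero at the start; "torque": the same for the moment, N m; "grip_width": finger opening in m; "finger_force": force on a finger pad.
Only numpy, scipy, OpenCV 4.12 (cv2) and the standard library are available. Lean on these libraries where they do the work, as an engineer would, in place of code of your own. Each camera call takes 0.05 s, during which the arm holds its last target. There are 200 camera calls.

## Working session

There is one attempt and no reset: what is moved stays moved. The work goes in short steps, Python scripts to look and compute and a tool call to move; the robot and the scene stay as the last step left them, time stands still between calls to the robot, and variables do not carry over. Pictures are saved under pics/ and viewed, at most 10 in all, crops included, and the job is handed in when it is done.

Besides the shell and the picture viewer there is one more tool, called after "Emit:" as a command line: name --argument value ..., lists and objects as JSON in quotes. servo_tool: Moves the arm, as the interface text tells. Shift numbers are shares of 0.15 m and turn numbers shares of 2 pi rad, none past 1 either way. Its arguments: {"type":"object","properties":{"moves":{"type":"array","items":{"type":"object","properties":{"jaw":{"type":"number"},"dx":{"type":"number"},"dy":{"type":"number"},"dz":{"type":"number"},"rx":{"type":"number"},"ry":{"type":"number"},"rz":{"type":"number"}}}},"grip_force":{"type":"number"}},"required":["moves"]}

```bash
mkdir -p pics; ls; python3 - <<'E'
from plant import *
import cv2,numpy as np
o=get_obs(); print({k:np.round(v,3) for k,v in o.items()})
for n in("top","side"):
    c=camera(n); cv2.imwrite(f"pics/{n}0.png",c["color"]); np.savez(f"{n}0.npz",**c)
    print(n,c["camera_matrix"],c["eye"],c["rotation"])
E
```

```text
pics
{'time': np.float64(0.0), 'joint_positions': array([-1.33 ,  0.322, -0.07 ,  1.452,  0.023,  1.371, -0.057]), 'qvel': array([-0.   ,  0.   , -0.001,  0.   , -0.   ,  0.001, -0.   ]), 'tau': array([ 0.0000e+00, -4.9130e+01, -4.0400e-01, -3.1252e+01, -6.4000e-02,
        4.4000e-02,  0.0000e+00]), 'tcp_pos': array([0.146, 0.633, 0.221]), 'eef_rot': array([-3.14 ,  0.   ,  2.915]), 'wrist_force': array([ 0.13 , -0.187, -0.857]), 'torque': array([-0.026,  0.002, -0.04 ]), 'finger_force': np.float64(0.0), 'grip_width': np.float64(0.087)}
top [[536.9788953    0.         326.25268165]
 [  0.         536.9788953  238.5514625 ]
 [  0.           0.           1.        ]] [ 0.28804705 -0.02316716  1.36994842] [-2.91089039e+00 -2.61946260e-03 -1.57867240e+00]
side [[481.55419033   0.         324.86501928]
 [  0.         481.55419033 230.4627977 ]
 [  0.           0.           1.        ]] [ 0.4504974  -1.03059418  0.51444039] [-1.97266653 -0.02038068 -0.09975493]
```

View pics/top0.png

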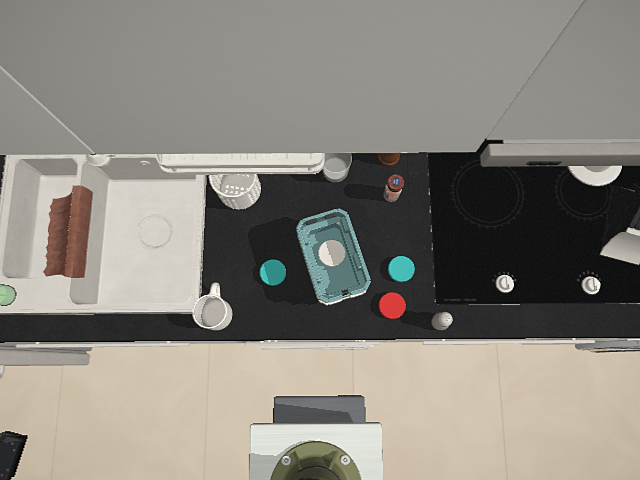

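View pics/side0.png

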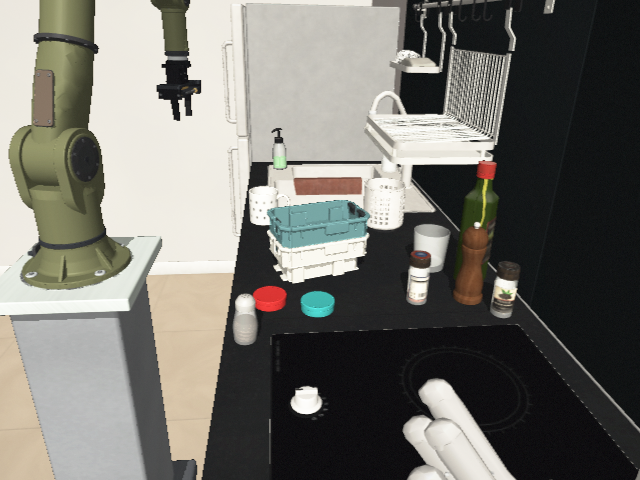

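```bash
cat > h.py <<'E'
import numpy as np,cv2
from scipy.spatial.transform import Rotation as R
def T(rpy): return R.from_euler('xyz',rpy).as_matrix()
def pts(c):
    K=c["camera_matrix"];z=c["z_map"];v,u=np.mgrid[:480,:640]
    p=np.stack([(u-K[0,2])/K[0,0]*z,(v-K[1,2])/K[1,1]*z,z],-1)
    return p@T(c["rotation"]).T+c["eye"]
def ray(c,u,v,h):
    K=c["camera_matrix"];d=T(c["rotation"])@np.array([(u-K[0,2])/K[0,0],(v-K[1,2])/K[1,1],1]);e=c["eye"]
    return e+d*(h-e[2])/d[2]
def teal(c,lo=(80,50,40),hi=(100,150,230)):
    return cv2.inRange(cv2.cvtColor(c["color"],cv2.COLOR_BGR2HSV),lo,hi)
E
python3 - <<'E'
from h import *
c=np.load("top0.npz"); s=np.load("side0.npz")
P=pts(c); 
a=cv2.resize(c["color"][195:315,280:390],None,fx=5,fy=5,interpolation=cv2.INTER_CUBIC); cv2.imwrite("pics/crop0.png",a)
hsv=cv2.cvtColor(c["color"],cv2.COLOR_BGR2HSV); print(hsv[215,310],hsv[268,400],hsv[253,331], P[253,331])
q=P[195:315,280:390]; m=(q[...,2]>.125)&(q[...,2]<.145)
print(m.sum(),np.percentile(q[...,2][m],[5,50,95]))
xy=q[m][:,:2].astype(np.float32); r=cv2.minAreaRect(xy); print(r)
# rim height 0.135: outer contour via ray cast
M=np.zeros((480,640),np.uint8);M[195:315,280:390]=m*255
cs,_=cv2.findContours(M,0,1);k=max(cs,key=cv2.contourArea)
pp=np.array([ray(c,*x[0],.135)[:2] for x in k],np.float32);r2=cv2.minAreaRect(pp);print(r2,cv2.boxPoints(r2))
E
```

```text
[170  44  35] [ 88 161 189] [ 21  19 173] [ 0.55616747 -0.04039241  0.07203762]
1092 [0.12858628 0.13360163 0.13785391]
((0.5413308143615723, -0.04376339167356491), (0.21083906292915344, 0.13058051466941833), 17.600610733032227)
((0.5403587818145752, -0.043823033571243286), (0.20959186553955078, 0.12983302772045135), 17.306976318359375) [[ 0.42099544 -0.0130215 ]
 [ 0.4596196  -0.13697629]
 [ 0.6597221  -0.07462457]
 [ 0.6210979   0.04933022]]
```

View pics/crop0.png

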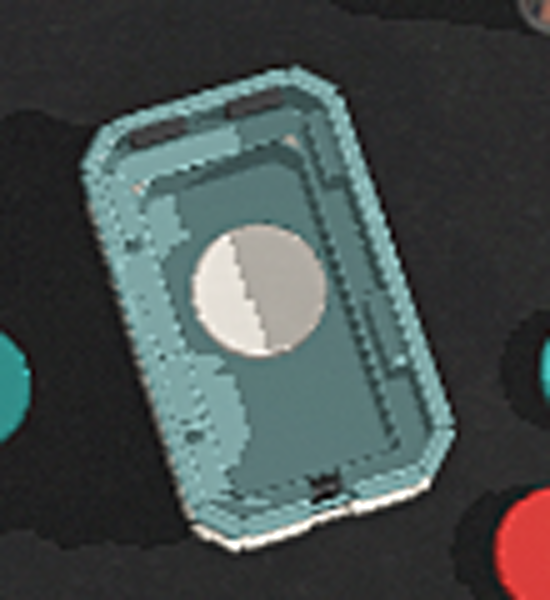

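```bash
cat >> h.py <<'E'
C=np.array([.541,-.044]);Y=np.radians(17.4)
def low(x,y,z):  # lower-bin frame -> world
    c,s=np.cos(Y),np.sin(Y); return np.array([C[0]+c*x-s*y,C[1]+s*x+c*y,z])
def delta(p,Rt,p0,R0):
    d=R0.T@(np.array(p)-p0)/.15; w=R.from_matrix(R0.T@Rt).as_rotvec()/(2*np.pi)
    print("d",np.round(d,4),"rot",np.round(w,4),"rows",np.round(np.linalg.norm(d)*.15/.0417,1),np.round(np.linalg.norm(w)*360/7.16,1))
E
python3 - <<'E'
from h import *
from plant import get_obs
c=np.load("top0.npz");P=pts(c)
# tall things near work
m=(P[...,2]>.11)&(P[...,0]>.3)&(P[...,0]<.72)&(abs(P[...,1])<.35)&(c["z_map"]>0)
M=(m*255).astype(np.uint8);n,l,st,ce=cv2.connectedComponentsWithStats(M)
for i in range(1,n):
    if st[i,4]>15:q=P[l==i];print(st[i],q.min(0).round(3),q.max(0).round(3))
o=get_obs();p=o["tcp_pos"];R0=T(o["eef_rot"])
ga=low(.018,.0605,.107);print(ga)
for z in(.26,):delta([ga[0],ga[1],z],T([np.pi,0,Y+np.pi]),p,R0)
E
```

```text
[    0     0   640   167 92533] [ 0.564 -0.35   0.631] [0.605 0.35  0.976]
[ 158  158  166   17 1669] [ 0.701 -0.022  0.232] [0.72  0.337 0.293]
[211 184  43  14 122] [0.687 0.149 0.11 ] [0.72  0.251 0.128]
[ 296  208   75   95 1409] [ 0.428 -0.13   0.11 ] [0.654 0.043 0.142]
[342 289   7   6  27] [ 0.448 -0.078  0.117] [ 0.459 -0.064  0.136]
[0.54008436 0.01911427 0.107     ]
d [-3.4793 -3.3967 -0.2499] rot [-0.0003 -0.0001 -0.0844] rows 17.5 4.2
```

Emit:
servo_tool --moves '[{"dx":-0.7,"dy":-0.68,"dz":-0.05,"jaw":0},{"dx":-0.7,"dy":-0.68,"dz":-0.05,"jaw":0},{"dx":-0.7,"dy":-0.68,"dz":-0.05,"jaw":0},{"dx":-0.7,"dy":-0.68,"dz":-0.05,"jaw":0}]' --grip_force 50

```text
validation failed for argument at $.mo...
```

Emit:
servo_tool --moves '[{"dx":-0.7,"dy":-0.68,"dz":-0.05,"jaw":0},{"dx":-0.7,"dy":-0.68,"dz":-0.05,"jaw":0},{"dx":-0.7,"dy":-0.68,"dz":-0.05,"jaw":0},{"dx":-0.7,"dy":-0.68,"dz":-0.05,"jaw":0}]'

```text
validation failed for argument at $.mo...
```

Emit:
servo_tool --moves '[{"dx":-0.7,"dy":-0.68,"dz":-0.05,"rx":0.0,"ry":0.0,"rz":0.0,"jaw":0.0},{"dx":-0.7,"dy":-0.68,"dz":-0.05,"rx":0.0,"ry":0.0,"rz":0.0,"jaw":0.0},{"dx":-0.7,"dy":-0.68,"dz":-0.05,"rx":0.0,"ry":0.0,"rz":0.0,"jaw":0.0},{"dx":-0.7,"dy":-0.68,"dz":-0.05,"rx":0.0,"ry":0.0,"rz":0.0,"jaw":0.0}]' --grip_force 50

```text
time: 0.43
tcp_pos: [0.2294, 0.5059, 0.2298]
eef_rot: [-3.139, 0.002, 2.91]
wrist_force: [0.8, 0.5, -0.4]
grip_width: 0.0684
finger_force: 0.0
```

Emit:
servo_tool --moves '[{"dx":-0.7,"dy":-0.68,"dz":-0.05,"rx":0.0,"ry":0.0,"rz":0.0,"jaw":0.0},{"dx":-0.7,"dy":-0.68,"dz":-0.05,"rx":0.0,"ry":0.0,"rz":0.0,"jaw":0.0},{"dx":-0.7,"dy":-0.68,"dz":-0.05,"rx":0.0,"ry":0.0,"rz":0.0,"jaw":0.0},{"dx":-0.7,"dy":-0.68,"dz":-0.05,"rx":0.0,"ry":0.0,"rz":0.0,"jaw":0.0},{"dx":-0.7,"dy":-0.68,"dz":-0.05,"rx":0.0,"ry":0.0,"rz":0.0,"jaw":0.0}]'

```text
time: 0.85
tcp_pos: [0.3091, 0.3822, 0.2379]
eef_rot: [-3.141, 0.002, 2.906]
wrist_force: [0.3, 0.4, -0.2]
grip_width: 0.0448
finger_force: 0.0
```

Emit:
servo_tool --moves '[{"dx":-0.7,"dy":-0.68,"dz":-0.05,"rx":0.0,"ry":0.0,"rz":0.0,"jaw":0.0},{"dx":-0.7,"dy":-0.68,"dz":-0.05,"rx":0.0,"ry":0.0,"rz":0.0,"jaw":0.0},{"dx":-0.7,"dy":-0.68,"dz":-0.05,"rx":0.0,"ry":0.0,"rz":0.0,"jaw":0.0},{"dx":-0.7,"dy":-0.68,"dz":-0.05,"rx":0.0,"ry":0.0,"rz":0.0,"jaw":0.0},{"dx":-0.7,"dy":-0.68,"dz":-0.05,"rx":0.0,"ry":0.0,"rz":0.0,"jaw":0.0}]'

```text
time: 1.27
tcp_pos: [0.3874, 0.2597, 0.2454]
eef_rot: [-3.141, 0.001, 2.906]
wrist_force: [0.1, -0.7, 0.2]
grip_width: 0.0433
finger_force: 0.0
```

Emit:
servo_tool --moves '[{"dx":-0.7,"dy":-0.68,"dz":-0.05,"rx":0.0,"ry":0.0,"rz":0.0,"jaw":0.0},{"dx":-0.7,"dy":-0.68,"dz":-0.05,"rx":0.0,"ry":0.0,"rz":0.0,"jaw":0.0},{"dx":-0.7,"dy":-0.68,"dz":-0.05,"rx":0.0,"ry":0.0,"rz":0.0,"jaw":0.0},{"dx":-0.7,"dy":-0.68,"dz":-0.05,"rx":0.0,"ry":0.0,"rz":0.0,"jaw":0.0},{"dx":-0.7,"dy":-0.68,"dz":-0.05,"rx":0.0,"ry":0.0,"rz":0.0,"jaw":0.0}]'

```text
time: 1.68
tcp_pos: [0.4661, 0.137, 0.2528]
eef_rot: [-3.141, 0.002, 2.907]
wrist_force: [0.5, -1.1, 0.2]
grip_width: 0.0435
finger_force: 0.0
```

Emit:
servo_tool --moves '[{"dx":-0.5,"dy":-0.5,"dz":-0.05,"rx":0.0,"ry":0.0,"rz":-0.084,"jaw":0.0},{"dx":-0.5,"dy":-0.5,"dz":-0.05,"rx":0.0,"ry":0.0,"rz":-0.084,"jaw":0.0},{"dx":-0.5,"dy":-0.5,"dz":-0.05,"rx":0.0,"ry":0.0,"rz":-0.084,"jaw":0.0},{"dx":-0.5,"dy":-0.5,"dz":-0.05,"rx":0.0,"ry":0.0,"rz":-0.084,"jaw":0.0},{"dx":-0.5,"dy":-0.5,"dz":-0.05,"rx":0.0,"ry":0.0,"rz":-0.084,"jaw":0.0}]'

```text
time: 2.1
tcp_pos: [0.5206, 0.0506, 0.2598]
eef_rot: [-3.141, -0.0, -2.838]
wrist_force: [-0.6, 0.7, 1.0]
grip_width: 0.0433
finger_force: 0.0
```

```bash
cat > d.py <<'E'
import sys
from h import *
from plant import get_obs
# usage: d.py x y z roll pitch yaw(deg)
def go(p,Rt):
    o=get_obs();print(o["time"].round(2),o["tcp_pos"].round(4),np.degrees(o["eef_rot"]).round(2),o["wrist_force"].round(1),"q",o["joint_positions"].round(2));delta(p,Rt,o["tcp_pos"],T(o["eef_rot"]))
E
python3 -c "
from d import *
p=low(.018,.0605,.2);go(p,T([np.pi,0,Y+np.pi]))"
```

```text
Traceback (most recent call last):
  File "d.py", line 6, in go
    o=get_obs();print(o["time"].round(2),o["tcp_pos"].round(4),np.degrees(o["eef_rot"]).round(2),o["wrist_force"].round(1),"q",o["joint_positions"].round(2));delta(p,Rt,o["tcp_pos"],T(o["eef_rot"]))
                      ^^^^^^^^^^^^^^^
AttributeError: 'float' object has no attribute 'round'
```

```bash
sed -i 's/o\["time"\].round(2)/round(o["time"],2)/' d.py
python3 -c "
from d import *
p=low(.018,.0605,.15);go(p,T([np.pi,0,Y+np.pi]))"
```

```text
2.1 [0.5206 0.0506 0.2598] [-1.7997e+02 -1.0000e-02 -1.6258e+02] [-0.6  0.7  1. ] q [-0.69  0.02  0.55  1.73 -0.01  1.4   1.74]
d [-0.0611 -0.2389  0.7321] rot [-0.0001 -0.      0.    ] rows 2.8 0.0
```

Emit:
servo_tool --moves '[{"dx":-0.061,"dy":-0.239,"dz":0.4,"rx":0.0,"ry":0.0,"rz":0.0,"jaw":0.0},{"dx":-0.061,"dy":-0.239,"dz":0.73,"rx":0.0,"ry":0.0,"rz":0.0,"jaw":0.0},{"dx":-0.061,"dy":-0.239,"dz":0.73,"rx":0.0,"ry":0.0,"rz":0.0,"jaw":0.0},{"dx":-0.061,"dy":-0.239,"dz":0.73,"rx":0.0,"ry":0.0,"rz":0.0,"jaw":0.0}]'

```text
time: 2.43
tcp_pos: [0.5346, 0.0203, 0.1436]
eef_rot: [3.141, -0.012, -2.84]
wrist_force: [-0.5, 0.0, -1.0]
grip_width: 0.0434
finger_force: 0.0
```

```bash
python3 -c "
from d import *
from plant import camera
c=camera('top');cv2.imwrite('pics/t1.png',cv2.resize(c['color'][195:315,280:390],None,fx=5,fy=5))
s=camera('side');cv2.imwrite('pics/s1.png',cv2.resize(s['color'][130:300,240:400],None,fx=4,fy=3.5))
p=low(.018,.0605,.107);go(p,T([np.pi,0,Y+np.pi]))"
```

```text
2.53 [0.5385 0.0216 0.15  ] [ 1.7997e+02 -1.6000e-01 -1.6267e+02] [-0.  -0.3  1.4] q [-0.63  0.15  0.59  1.84 -0.09  1.18  1.86]
d [-0.0062 -0.0189  0.2865] rot [ 0.0001 -0.0004 -0.0002] rows 1.0 0.0
```

View pics/s1.png

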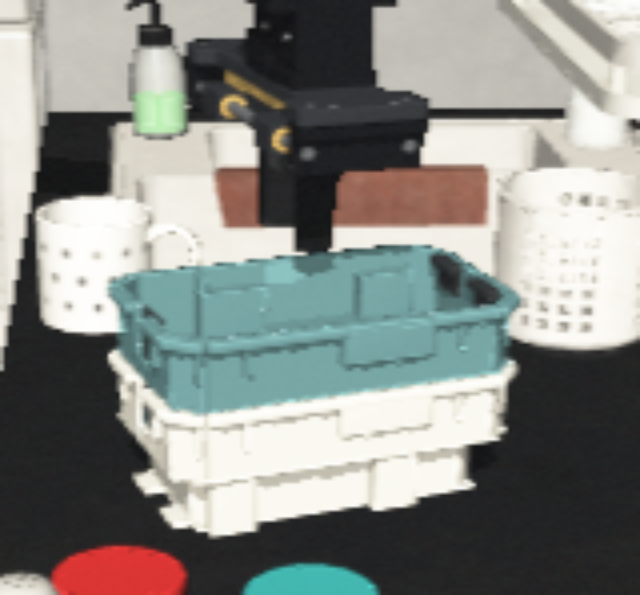

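Emit:
servo_tool --moves '[{"dx":-0.006,"dy":-0.019,"dz":0.14,"rx":0.0,"ry":0.0,"rz":0.0,"jaw":0.0},{"dx":-0.006,"dy":-0.019,"dz":0.286,"rx":0.0,"ry":0.0,"rz":0.0,"jaw":0.0},{"dx":-0.006,"dy":-0.019,"dz":0.286,"rx":0.0,"ry":0.0,"rz":0.0,"jaw":0.0},{"dx":-0.006,"dy":-0.019,"dz":0.286,"rx":0.0,"ry":0.0,"rz":0.0,"jaw":0.3},{"dx":-0.006,"dy":-0.019,"dz":0.286,"rx":0.0,"ry":0.0,"rz":0.0,"jaw":0.6}]' --grip_force 20

```text
time: 2.95
tcp_pos: [0.5426, 0.0186, 0.1102]
eef_rot: [3.141, 0.004, -2.839]
wrist_force: [1.4, -0.9, 0.5]
grip_width: 0.0368
finger_force: 0.0
```

Emit:
servo_tool --moves '[{"dx":0.0,"dy":0.0,"dz":0.0,"rx":0.0,"ry":0.0,"rz":0.0,"jaw":0.75},{"dx":0.0,"dy":0.0,"dz":0.0,"rx":0.0,"ry":0.0,"rz":0.0,"jaw":1.0},{"dx":0.0,"dy":0.0,"dz":0.0,"rx":0.0,"ry":0.0,"rz":0.0,"jaw":1.0},{"dx":0.0,"dy":0.0,"dz":0.0,"rx":0.0,"ry":0.0,"rz":0.0,"jaw":1.0},{"dx":0.0,"dy":0.0,"dz":0.0,"rx":0.0,"ry":0.0,"rz":0.0,"jaw":1.0}]'

```text
time: 3.37
tcp_pos: [0.5411, 0.0185, 0.1083]
eef_rot: [3.14, 0.001, -2.84]
wrist_force: [-1.1, 2.5, 4.2]
grip_width: 0.0091
finger_force: 20.0
```

Emit:
servo_tool --moves '[{"dx":0.0,"dy":0.0,"dz":0.0,"rx":0.0,"ry":0.0,"rz":0.0,"jaw":1.0},{"dx":0.0,"dy":0.0,"dz":0.0,"rx":0.0,"ry":0.0,"rz":0.0,"jaw":1.0},{"dx":0.0,"dy":0.0,"dz":0.0,"rx":0.0,"ry":0.0,"rz":0.0,"jaw":1.0}]' --grip_force 60

```text
time: 3.62
tcp_pos: [0.5411, 0.0185, 0.1083]
eef_rot: [3.14, 0.001, -2.84]
wrist_force: [-2.4, 2.8, 4.8]
grip_width: 0.0087
finger_force: 60.0
```

Emit:
servo_tool --moves '[{"dx":0.0,"dy":0.0,"dz":-0.04,"rx":0.0,"ry":0.0,"rz":0.0,"jaw":1.0},{"dx":0.0,"dy":0.0,"dz":-0.1,"rx":0.0,"ry":0.0,"rz":0.0,"jaw":1.0},{"dx":0.0,"dy":0.0,"dz":-0.17,"rx":0.0,"ry":0.0,"rz":0.0,"jaw":1.0},{"dx":0.0,"dy":0.0,"dz":-0.25,"rx":0.0,"ry":0.0,"rz":0.0,"jaw":1.0},{"dx":0.0,"dy":0.0,"dz":-0.33,"rx":0.0,"ry":0.0,"rz":0.0,"jaw":1.0}]'

```text
time: 4.03
tcp_pos: [0.5405, 0.0169, 0.1582]
eef_rot: [-3.141, -0.001, -2.841]
wrist_force: [0.6, -0.6, -5.3]
grip_width: 0.0078
finger_force: 60.1
```

Emit:
servo_tool --moves '[{"dx":0.0,"dy":0.0,"dz":-0.09,"rx":0.0,"ry":0.0,"rz":0.0,"jaw":1.0},{"dx":0.0,"dy":0.0,"dz":-0.18,"rx":0.0,"ry":0.0,"rz":0.0,"jaw":1.0},{"dx":0.0,"dy":0.0,"dz":-0.27,"rx":0.0,"ry":0.0,"rz":0.0,"jaw":1.0},{"dx":0.0,"dy":0.0,"dz":-0.36,"rx":0.0,"ry":0.0,"rz":0.0,"jaw":1.0},{"dx":0.0,"dy":0.0,"dz":-0.45,"rx":0.0,"ry":0.0,"rz":0.0,"jaw":1.0}]'

```text
time: 4.45
tcp_pos: [0.5405, 0.0168, 0.2262]
eef_rot: [3.142, -0.001, -2.841]
wrist_force: [0.4, 0.1, -4.7]
grip_width: 0.0086
finger_force: 60.1
```

```bash
python3 -c "
from d import *
from plant import camera
o=get_obs();print(o['wrist_force'],o['torque'],o['tcp_pos'],o['eef_rot'],o['grip_width'])
c=camera('top');np.savez('top2.npz',**c);a=cv2.resize(c['color'][175:335,250:410],None,fx=3.6,fy=3.6)
s=camera('side');np.savez('side2.npz',**s);b=cv2.resize(s['color'][110:300,240:400],(485,576))
cv2.imwrite('pics/a2.png',np.hstack([a,b])[:, :800]);print(a.shape)
"
```

```text
[ 0.41016601  0.06906242 -4.72947904] [ 3.23466722e-01  2.28124443e-04 -3.51442090e-02] [0.54045622 0.01684983 0.22618361] [ 3.14151390e+00 -5.23783529e-04 -2.84140178e+00] 0.008623452934279593
(576, 576, 3)
```

View pics/a2.png

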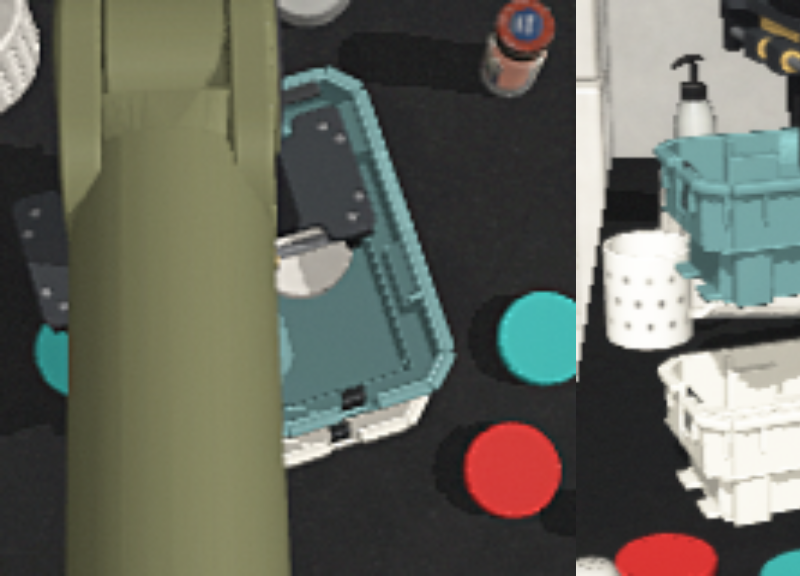

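```bash
cat >> h.py <<'E'
def binpts(c,zmin=.13):
    P=pts(c);m=(teal(c)>0)&(c["z_map"]>0)&(P[...,2]>zmin)&(np.linalg.norm(P[...,:2]-C,axis=-1)<.2)
    return P[m]
def tolow(P):
    d=P[...,:2]-C;c,s=np.cos(Y),np.sin(Y)
    return np.stack([c*d[...,0]+s*d[...,1],-s*d[...,0]+c*d[...,1],P[...,2]],-1)
E
python3 -c "
from h import *
q=tolow(binpts(np.load('top2.npz')))
print(q.min(0),q.max(0),len(q))
# -y long rim, top points
for lo,hi in((-90,-60),(-60,-30),(-30,0),(0,30),(30,60),(60,90)):
    r=q[(q[:,0]>lo/1e3)&(q[:,0]<hi/1e3)&(q[:,1]<-.03)]
    r=r[r[:,2]>r[:,2].max()-.008]; print(lo,len(r),np.median(r,0).round(4),r.min(0).round(4))
r=q[(q[:,0]<-.08)];r=r[r[:,2]>.235];print(np.median(r,0),np.polyfit(r[:,1],r[:,2],1))
s=tolow(binpts(np.load('side2.npz')));r=s[s[:,2]>.236];
A=np.c_[r[:,:2],np.ones(len(r))];print(len(r),np.linalg.lstsq(A,r[:,2],rcond=None)[0])
"
```

```text
[-0.10574297 -0.06778873  0.15896867] [0.10406607 0.15301    0.61698615] 2384
-90 49 [-0.0764 -0.0606  0.251 ] [-0.0899 -0.0659  0.2487]
-60 66 [-0.0453 -0.0614  0.2507] [-0.0595 -0.0664  0.2469]
-30 4 [-0.0118 -0.0358  0.3375] [-0.017  -0.036   0.3367]
0 5 [ 0.0174 -0.0362  0.3367] [ 0.0042 -0.0363  0.3362]
30 4 [ 0.0452 -0.036   0.3375] [ 0.0372 -0.0366  0.3353]
60 58 [ 0.0749 -0.0615  0.2507] [ 0.0603 -0.0672  0.248 ]
[-0.09998396 -0.02417611  0.25132029] [0.01520879 0.2512447 ]
1932 [0.00161524 0.00182709 0.24793637]
```

Emit:
servo_tool --moves '[{"dx":0.08,"dy":0.024,"dz":-0.02,"rx":0.0,"ry":0.0,"rz":0.0,"jaw":1.0},{"dx":0.17,"dy":0.05,"dz":-0.04,"rx":0.0,"ry":0.0,"rz":0.0,"jaw":1.0},{"dx":0.26,"dy":0.08,"dz":-0.06,"rx":0.0,"ry":0.0,"rz":0.0,"jaw":1.0},{"dx":0.34,"dy":0.105,"dz":-0.07,"rx":0.0,"ry":0.0,"rz":0.0,"jaw":1.0},{"dx":0.38,"dy":0.118,"dz":-0.07,"rx":0.0,"ry":0.0,"rz":0.0,"jaw":1.0}]'

```text
time: 4.97
tcp_pos: [0.4795, 0.017, 0.2349]
eef_rot: [3.141, -0.001, -2.841]
wrist_force: [1.0, -0.5, -5.4]
grip_width: 0.0085
finger_force: 60.1
```

Emit:
servo_tool --moves '[{"dx":-0.041,"dy":-0.015,"dz":0.0,"rx":0.0,"ry":0.0,"rz":0.0167,"jaw":1.0},{"dx":-0.081,"dy":-0.034,"dz":0.0,"rx":0.0,"ry":0.0,"rz":0.0333,"jaw":1.0},{"dx":-0.118,"dy":-0.057,"dz":0.0,"rx":0.0,"ry":0.0,"rz":0.05,"jaw":1.0},{"dx":-0.152,"dy":-0.083,"dz":0.0,"rx":0.0,"ry":0.0,"rz":0.0667,"jaw":1.0},{"dx":-0.184,"dy":-0.114,"dz":0.0,"rx":0.0,"ry":0.0,"rz":0.0833,"jaw":1.0}]'

```text
time: 5.38
tcp_pos: [0.5129, 0.0092, 0.2347]
eef_rot: [-3.141, -0.0, 2.914]
wrist_force: [-0.4, -0.5, -4.7]
grip_width: 0.0087
finger_force: 60.1
```

Emit:
servo_tool --moves '[{"dx":-0.041,"dy":-0.015,"dz":0.0,"rx":0.0,"ry":0.0,"rz":0.0167,"jaw":1.0},{"dx":-0.081,"dy":-0.034,"dz":0.0,"rx":0.0,"ry":0.0,"rz":0.0333,"jaw":1.0},{"dx":-0.118,"dy":-0.057,"dz":0.0,"rx":0.0,"ry":0.0,"rz":0.05,"jaw":1.0},{"dx":-0.152,"dy":-0.083,"dz":0.0,"rx":0.0,"ry":0.0,"rz":0.0667,"jaw":1.0},{"dx":-0.184,"dy":-0.114,"dz":0.0,"rx":0.0,"ry":0.0,"rz":0.0833,"jaw":1.0}]'

```text
time: 5.8
tcp_pos: [0.5362, -0.0138, 0.2346]
eef_rot: [-3.141, 0.0, 2.391]
wrist_force: [0.0, -0.1, -4.9]
grip_width: 0.0085
finger_force: 60.1
```

Working as planned; finish the turn.

Emit:
servo_tool --moves '[{"dx":-0.041,"dy":-0.015,"dz":0.0,"rx":0.0,"ry":0.0,"rz":0.0167,"jaw":1.0},{"dx":-0.081,"dy":-0.034,"dz":0.0,"rx":0.0,"ry":0.0,"rz":0.0333,"jaw":1.0},{"dx":-0.118,"dy":-0.057,"dz":0.0,"rx":0.0,"ry":0.0,"rz":0.05,"jaw":1.0},{"dx":-0.152,"dy":-0.083,"dz":0.0,"rx":0.0,"ry":0.0,"rz":0.0667,"jaw":1.0},{"dx":-0.184,"dy":-0.114,"dz":0.0,"rx":0.0,"ry":0.0,"rz":0.0833,"jaw":1.0}]'

```text
time: 6.22
tcp_pos: [0.5448, -0.0453, 0.2347]
eef_rot: [-3.141, 0.001, 1.867]
wrist_force: [0.1, 0.1, -5.4]
grip_width: 0.0083
finger_force: 60.1
```

Emit:
servo_tool --moves '[{"dx":-0.041,"dy":-0.015,"dz":0.0,"rx":0.0,"ry":0.0,"rz":0.0167,"jaw":1.0},{"dx":-0.081,"dy":-0.034,"dz":0.0,"rx":0.0,"ry":0.0,"rz":0.0333,"jaw":1.0},{"dx":-0.118,"dy":-0.057,"dz":0.0,"rx":0.0,"ry":0.0,"rz":0.05,"jaw":1.0},{"dx":-0.152,"dy":-0.083,"dz":0.0,"rx":0.0,"ry":0.0,"rz":0.0667,"jaw":1.0},{"dx":-0.184,"dy":-0.114,"dz":0.0,"rx":0.0,"ry":0.0,"rz":0.0833,"jaw":1.0}]'

```text
time: 6.63
tcp_pos: [0.5365, -0.077, 0.2347]
eef_rot: [3.141, 0.001, 1.344]
wrist_force: [0.7, 0.5, -5.3]
grip_width: 0.0085
finger_force: 60.1
```

Emit:
servo_tool --moves '[{"dx":-0.041,"dy":-0.015,"dz":0.0,"rx":0.0,"ry":0.0,"rz":0.0167,"jaw":1.0},{"dx":-0.081,"dy":-0.034,"dz":0.0,"rx":0.0,"ry":0.0,"rz":0.0333,"jaw":1.0},{"dx":-0.118,"dy":-0.057,"dz":0.0,"rx":0.0,"ry":0.0,"rz":0.05,"jaw":1.0},{"dx":-0.152,"dy":-0.083,"dz":0.0,"rx":0.0,"ry":0.0,"rz":0.0667,"jaw":1.0},{"dx":-0.184,"dy":-0.114,"dz":0.0,"rx":0.0,"ry":0.0,"rz":0.0833,"jaw":1.0}]'

```text
time: 7.05
tcp_pos: [0.5134, -0.1003, 0.2347]
eef_rot: [3.141, 0.001, 0.82]
wrist_force: [-0.3, -0.1, -4.9]
grip_width: 0.0086
finger_force: 60.1
```

Emit:
servo_tool --moves '[{"dx":-0.041,"dy":-0.015,"dz":0.0,"rx":0.0,"ry":0.0,"rz":0.0167,"jaw":1.0},{"dx":-0.081,"dy":-0.034,"dz":0.0,"rx":0.0,"ry":0.0,"rz":0.0333,"jaw":1.0},{"dx":-0.118,"dy":-0.057,"dz":0.0,"rx":0.0,"ry":0.0,"rz":0.05,"jaw":1.0},{"dx":-0.152,"dy":-0.083,"dz":0.0,"rx":0.0,"ry":0.0,"rz":0.0667,"jaw":1.0},{"dx":-0.184,"dy":-0.114,"dz":0.0,"rx":0.0,"ry":0.0,"rz":0.0833,"jaw":1.0}]'

```text
time: 7.47
tcp_pos: [0.4819, -0.109, 0.2347]
eef_rot: [3.14, 0.001, 0.297]
wrist_force: [-0.2, 0.3, -4.8]
grip_width: 0.0086
finger_force: 60.1
```

```bash
python3 -c "
from d import *
from plant import camera
o=get_obs();print(o['time'],o['wrist_force'],o['torque'],o['tcp_pos'],o['eef_rot'],o['joint_positions'].round(2))
c=camera('top');np.savez('top3.npz',**c);a=cv2.resize(c['color'][175:345,250:410],None,fx=3.4,fy=3.4)
s=camera('side');np.savez('side3.npz',**s);cv2.imwrite('pics/a3.png',a)
P=pts(c)
# white bin rim: cells .08<z<.096 near C
m=(P[...,2]>.075)&(P[...,2]<.098)&(np.linalg.norm(P[...,:2]-C,axis=-1)<.14)
q=tolow(P[m]);print(len(q),q.min(0),q.max(0));hsv=cv2.cvtColor(c['color'],cv2.COLOR_BGR2HSV)
"
```

```text
7.4667 [-0.20533434  0.25554975 -4.75175304] [-0.37077904  0.10219556 -0.00719569] [ 0.48188934 -0.10903037  0.23473957] [3.14019260e+00 9.38763909e-04 2.96558392e-01] [-0.61 -0.05  0.76  1.83  0.04  1.35 -1.13]
250 [ 0.07911832 -0.06428953  0.0750145 ] [0.10582495 0.06323577 0.09356611]
```

View pics/a3.png

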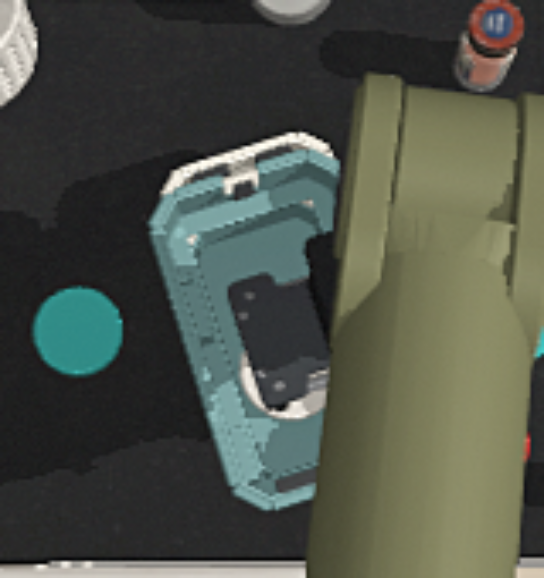

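```bash
python3 -c "
from d import *
o=get_obs();t=o['tcp_pos'];yaw=o['eef_rot'][2]
for n in('top3','side3'):
    c=np.load(n+'.npz');P=binpts(c)
    P=P[(P[:,2]<.29)&(P[:,2]>.15)]
    cc,s=np.cos(yaw),np.sin(yaw);d=P-t
    q=np.stack([cc*d[:,0]+s*d[:,1],-s*d[:,0]+cc*d[:,1],d[:,2]],-1) # aligned with lower axes, origin TCP
    r=q[q[:,2]>.018]
    print(n,len(r),np.percentile(r,[0.5,1,50,99,99.5],axis=0).round(4).tolist())
    A=np.c_[r[:,:2],np.ones(len(r))];k=np.ones(len(r),bool)
    for _ in range(5):
        f=np.linalg.lstsq(A[k],r[k,2],rcond=None)[0];e=r[:,2]-A@f;k=(abs(e)<.004)
    print(f,k.sum())
    # left (+y) edge & far(+x) edge lines, near edge
    g=r[k]
    for nm,ax,sg,lo,hi in(('+y',1,1,-.06,.07),('+x',0,1,.03,.1),('-x',0,-1,.03,.1),('-y',1,-1,-.06,.07)):
        b=1-ax;E=[]
        for u in np.arange(lo,hi,.01):
            w=g[(g[:,b]>u)&(g[:,b]<u+.01)]
            if len(w)>3:E.append((u+.005,(sg*w[:,ax]).max()*sg))
        if len(E)>3:E=np.array(E);print(nm,np.polyfit(E[:,0],E[:,1],1).round(4),np.median(E[:,1]).round(4))
"
```

```text
top3 674 [[-0.0861, 0.0019, 0.0184], [-0.0854, 0.003, 0.0189], [0.0471, 0.1175, 0.0246], [0.1223, 0.1256, 0.0294], [0.1229, 0.1257, 0.0297]]
[-0.00305704 -0.01006039  0.02574117] 621
+y [-0.0052  0.1256] 0.1255
+x [-0.0156  0.1239] 0.1228
-x [-3.4474  0.2339] -0.0847
-y [-0.0293  0.1167] 0.1171
side3 856 [[-0.0878, -0.0121, 0.0181], [-0.0877, -0.0096, 0.0181], [-0.0144, 0.0042, 0.0253], [0.119, 0.1215, 0.0398], [0.1198, 0.1222, 0.0485]]
[-0.00490634 -0.00474917  0.02615378] 642
+y [-1.3228  0.0817] 0.1192
+x [0.7279 0.0426] 0.1187
-x [ 0.037  -0.0899] -0.0876
-y [-0.0662  0.0019] -0.0072
```

```bash
cat > t.py <<'E'
from d import *
V=np.array([-.1127,-.0605,.0615])
def tgt(tx,ty,tz,th,yawo=0.,roll=.008,pitch0=.004):
    "tip position in lower frame (mm), pitch deg"
    Rb=R.from_euler('y',np.radians(th)).as_matrix()
    Rz=R.from_euler('z',Y+yawo).as_matrix()
    p=low(0,0,0)+Rz@(np.array([tx,ty,tz])/1e3+Rb@V) if yawo==0 else None
    Rt=Rz@R.from_euler('y',np.radians(th)-pitch0).as_matrix()@R.from_euler('x',roll).as_matrix()@T([np.pi,0,0])
    go(p,Rt)
E
python3 -c "
from t import *
for n in('side3','top3'):
    c=np.load(n+'.npz');P=pts(c);h=cv2.cvtColor(c['color'],cv2.COLOR_BGR2HSV)
    m=(h[...,1]<60)&(h[...,2]>120)&(P[...,2]>.078)&(P[...,2]<.098)&(np.linalg.norm(P[...,:2]-C,axis=-1)<.14)
    q=tolow(P[m]);print(n,len(q),np.percentile(q,[1,50,99],axis=0).round(4).tolist())
    for nm,ax,sg,lo,hi in(('-y',1,-1,-.085,.085),('+x',0,1,-.05,.05),('-x',0,-1,-.05,.05),('+y',1,1,-.085,.085)):
        b=1-ax;E=[]
        for u in np.arange(lo,hi,.01):
            w=q[(q[:,b]>u)&(q[:,b]<u+.01)]
            if len(w)>2:E.append((u+.005,(sg*w[:,ax]).max()*sg))
        if len(E)>3:E=np.array(E);print(nm,np.polyfit(E[:,0],E[:,1],1).round(4),E[:,1].round(4))
tgt(75,0,105,0)
"
```

```text
side3 1115 [[-0.1048, -0.0681, 0.0782], [-0.0071, -0.0269, 0.087], [0.1019, 0.0608, 0.0911]]
-y [-0.0008 -0.068 ] [-0.068  -0.0664 -0.0679 -0.069  -0.0693 -0.0682 -0.0676 -0.0675 -0.0677
 -0.0683 -0.0686 -0.0684 -0.0681 -0.0664 -0.0666 -0.069  -0.069 ]
+x [-0.0169  0.103 ] [0.102  0.1033 0.1058 0.1026 0.1045 0.1012 0.1035 0.1033 0.1028 0.1007]
-x [-0.0034 -0.1038] [-0.1053 -0.1057 -0.1055 -0.104  -0.0959 -0.1005 -0.1051 -0.1062 -0.1056
 -0.1048]
+y [0.0036 0.0607] [0.0599 0.0598 0.0611 0.0619 0.0594 0.0604 0.0614 0.0595 0.06   0.0624
 0.0617 0.0607 0.0609 0.0587 0.0615 0.0593 0.0626]
top3 186 [[0.082, -0.063, 0.08], [0.0988, -0.0033, 0.0867], [0.1052, 0.0565, 0.0925]]
+x [0.0178 0.1046] [0.1028 0.105  0.1038 0.1045 0.1048 0.1044 0.1051 0.1058 0.1047 0.105 ]
-x [-0.0101  0.0949] [0.0907 0.0958 0.0972 0.0979 0.0955 0.0956 0.0933 0.0974 0.0957 0.0904]
7.57 [ 0.4815 -0.1089  0.2348] [1.7999e+02 5.0000e-02 1.7270e+01] [ 0.3 -0.8 -5.3] q [-0.61 -0.06  0.76  1.83  0.04  1.35 -1.13]
d [0.2574 0.1083 0.4553] rot [ 0.0013  0.0008 -0.0004] rows 1.9 0.1
```

```bash
python3 -c "
from t import *
tgt(76,-.5,95,8.5)"
```

```text
7.57 [ 0.4815 -0.1089  0.2348] [1.7999e+02 5.0000e-02 1.7270e+01] [ 0.3 -0.8 -5.3] q [-0.61 -0.06  0.76  1.83  0.04  1.35 -1.13]
d [0.3329 0.1115 0.4154] rot [ 0.0013 -0.0228 -0.0003] rows 2.0 1.2
```

Emit:
servo_tool --moves '[{"dx":0.08,"dy":0.028,"dz":0.0,"rx":0.0003,"ry":-0.005,"rz":0.0,"jaw":1.0},{"dx":0.16,"dy":0.056,"dz":0.05,"rx":0.0006,"ry":-0.01,"rz":0.0,"jaw":1.0},{"dx":0.24,"dy":0.084,"dz":0.1,"rx":0.001,"ry":-0.015,"rz":0.0,"jaw":1.0},{"dx":0.31,"dy":0.105,"dz":0.17,"rx":0.0013,"ry":-0.02,"rz":0.0,"jaw":1.0},{"dx":0.333,"dy":0.112,"dz":0.24,"rx":0.0013,"ry":-0.0228,"rz":0.0,"jaw":1.0}]'

```text
time: 7.98
tcp_pos: [0.538, -0.1085, 0.198]
eef_rot: [-3.135, 0.143, 0.308]
wrist_force: [-0.5, 0.3, -5.1]
grip_width: 0.0086
finger_force: 60.1
```

```bash
cat > m.py <<'E'
# measure the blue-green bin in the TCP-centred, lower-aligned frame and then the lower frame
from t import *
from plant import camera
def meas(tag):
    o=get_obs();t=o['tcp_pos']
    for n in('top','side'):
        c=camera(n);np.savez(f'{n}{tag}.npz',**c);P=binpts(c,.12);P=P[np.linalg.norm(P-np.array([*C,t[2]]),axis=1)<.17]
        q=tolow(P); ztop=t[2]+.026
        # rim plane: fit iteratively from upper envelope starting at predicted plane
        r=q[abs(q[:,2]-(t[2]+.026-PRE*(q[:,0]-tolow(t)[0])))<.012] ;A=np.c_[r[:,:2],np.ones(len(r))];f=np.array([-PRE,0,t[2]+.026+PRE*tolow(t)[0]])
        for tol in(.008,.006,.004,.003):
            k=abs(r[:,2]-A@f)<tol;f=np.linalg.lstsq(A[k],r[k,2],rcond=None)[0]
        print(n,k.sum(),'slopes deg',np.degrees(f[:2]).round(2),'rim z at tcp',(f@[*tolow(t)[:2],1]-t[2]).round(4),'ext',np.percentile(r[k],[1,99],axis=0).round(4).tolist())
    print('tcp low',tolow(t))
E
python3 -c "
import m;m.PRE=.148;m.meas(4)
from t import *
tgt(76,-.5,95,8.5)"
```

```text
top 322 slopes deg [-8.36 -0.21] rim z at tcp 0.026 ext [[-0.1027, -0.0634, 0.2032], [0.1016, 0.0652, 0.2368]]
side 544 slopes deg [-8.77 -0.13] rim z at tcp 0.0239 ext [[-0.1069, -0.0673, 0.2022], [0.0965, 0.0624, 0.2363]]
tcp low [-0.02219679 -0.06065179  0.19804368]
8.08 [ 0.5355 -0.1083  0.1965] [-179.57    8.48   17.62] [-1.   0.1 -5.3] q [-0.55  0.27  0.79  1.66 -0.13  1.42 -1.  ]
d [0.011  0.0098 0.1598] rot [0.0002 0.0006 0.0006] rows 0.6 0.0
```

```bash
python3 -c "
from t import *
tgt(78,-.5,78,8.5)"
```

```text
8.08 [ 0.5355 -0.1083  0.1965] [-179.57    8.48   17.62] [-1.   0.1 -5.3] q [-0.55  0.27  0.79  1.66 -0.13  1.42 -1.  ]
d [0.0409 0.0107 0.27  ] rot [0.0002 0.0006 0.0006] rows 1.0 0.0
```

Emit:
servo_tool --moves '[{"dx":0.01,"dy":0.003,"dz":0.06,"rx":0.0,"ry":0.0,"rz":0.0,"jaw":1.0},{"dx":0.02,"dy":0.006,"dz":0.12,"rx":0.0,"ry":0.0,"rz":0.0,"jaw":1.0},{"dx":0.03,"dy":0.01,"dz":0.18,"rx":0.0,"ry":0.0,"rz":0.0006,"jaw":1.0},{"dx":0.038,"dy":0.01,"dz":0.24,"rx":0.0,"ry":0.0,"rz":0.0006,"jaw":1.0},{"dx":0.041,"dy":0.01,"dz":0.27,"rx":0.0,"ry":0.0,"rz":0.0006,"jaw":1.0}]'

```text
time: 8.5
tcp_pos: [0.5348, -0.1101, 0.1569]
eef_rot: [-3.133, 0.144, 0.299]
wrist_force: [-0.5, 0.1, -5.7]
grip_width: 0.0083
finger_force: 60.1
```

Emit:
servo_tool --moves '[{"dx":0.0,"dy":0.0,"dz":0.0,"rx":0.0,"ry":0.0,"rz":0.0,"jaw":1.0},{"dx":0.0,"dy":0.0,"dz":0.0,"rx":0.0,"ry":0.0,"rz":0.0,"jaw":1.0}]'

```text
time: 8.67
tcp_pos: [0.5355, -0.1102, 0.1581]
eef_rot: [-3.133, 0.143, 0.299]
wrist_force: [1.0, 0.2, -5.7]
grip_width: 0.0085
finger_force: 60.1
```

```bash
python3 -c "
import m;m.PRE=.148;m.meas(5)
from t import *
s=np.load('side5.npz');cv2.imwrite('pics/s5.png',cv2.resize(s['color'][150:290,250:390],None,fx=4.2,fy=4.2,interpolation=cv2.INTER_CUBIC))
tgt(78,-.5,72,8.5)"
```

```text
top 300 slopes deg [-8.22  0.4 ] rim z at tcp 0.0251 ext [[-0.1067, -0.0639, 0.1642], [0.0994, 0.0635, 0.1963]]
side 545 slopes deg [-8.42  0.14] rim z at tcp 0.0272 ext [[-0.1081, -0.0688, 0.1667], [0.0945, 0.0618, 0.1988]]
tcp low [-0.0250534  -0.06147552  0.1581312 ]
8.77 [ 0.5361 -0.1103  0.1587] [-179.57    8.14   17.14] [-0.1 -0.2 -5.2] q [-0.53  0.31  0.78  1.71 -0.15  1.35 -0.99]
d [ 0.0098 -0.0045  0.0608] rot [-0.     -0.0004 -0.0007] rows 0.2 0.0
```

View pics/s5.png

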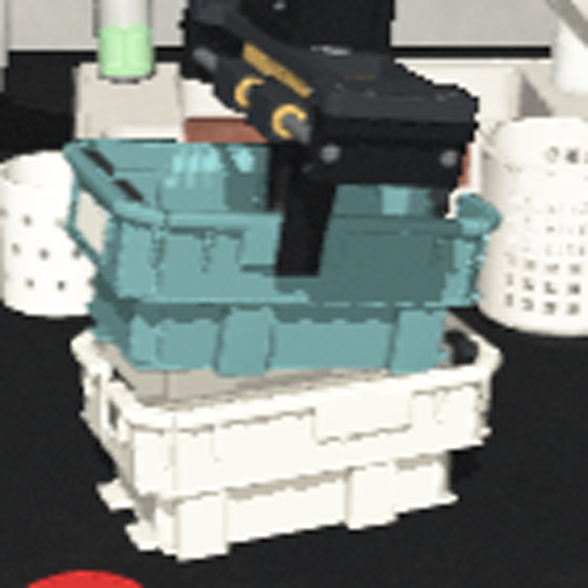

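Emit:
servo_tool --moves '[{"dx":0.003,"dy":0.0,"dz":0.015,"rx":0.0,"ry":0.0,"rz":-0.0005,"jaw":1.0},{"dx":0.006,"dy":0.0,"dz":0.03,"rx":0.0,"ry":0.0,"rz":-0.0005,"jaw":1.0},{"dx":0.008,"dy":0.0,"dz":0.04,"rx":0.0,"ry":0.0,"rz":-0.0005,"jaw":1.0},{"dx":0.008,"dy":0.0,"dz":0.04,"rx":0.0,"ry":0.0,"rz":-0.0005,"jaw":1.0},{"dx":0.008,"dy":0.0,"dz":0.04,"rx":0.0,"ry":0.0,"rz":-0.0005,"jaw":1.0}]'

```text
time: 9.18
tcp_pos: [0.5359, -0.11, 0.1519]
eef_rot: [-3.133, 0.144, 0.302]
wrist_force: [0.7, 0.4, -7.2]
grip_width: 0.0085
finger_force: 60.1
```

Emit:
servo_tool --moves '[{"dx":0.002,"dy":0.0,"dz":0.007,"rx":0.0,"ry":0.0,"rz":0.0,"jaw":1.0},{"dx":0.002,"dy":0.0,"dz":0.01,"rx":0.0,"ry":0.0,"rz":0.0,"jaw":1.0},{"dx":0.002,"dy":0.0,"dz":0.01,"rx":0.0,"ry":0.0,"rz":0.0,"jaw":1.0},{"dx":0.002,"dy":0.0,"dz":0.01,"rx":0.0,"ry":0.0,"rz":0.0,"jaw":1.0}]'

```text
time: 9.52
tcp_pos: [0.5361, -0.11, 0.1505]
eef_rot: [-3.133, 0.143, 0.302]
wrist_force: [-0.0, 0.1, -4.8]
grip_width: 0.0086
finger_force: 60.1
```

```bash
python3 -c "
from t import *
print(tolow(get_obs()['tcp_pos']),get_obs()['torque'])
tgt(78,-.5,72,8.5)"
```

```text
[-0.02444605 -0.06154548  0.15052084] [-0.2776037  -0.2193174   0.01542461]
9.52 [ 0.5361 -0.11    0.1505] [-179.53    8.21   17.31] [-0.   0.1 -4.8] q [-0.53  0.31  0.78  1.71 -0.16  1.33 -0.98]
d [ 0.0015 -0.0036  0.0068] rot [-0.0001 -0.0002 -0.0002] rows 0.0 0.0
```

Emit:
servo_tool --moves '[{"dx":0.001,"dy":0.0,"dz":0.007,"rx":0.0,"ry":0.0,"rz":0.0,"jaw":1.0},{"dx":0.001,"dy":0.0,"dz":0.007,"rx":0.0,"ry":0.0,"rz":0.0,"jaw":1.0},{"dx":0.001,"dy":0.0,"dz":0.007,"rx":0.0,"ry":0.0,"rz":0.0,"jaw":1.0}]'

```text
time: 9.77
tcp_pos: [0.536, -0.1101, 0.1494]
eef_rot: [-3.133, 0.143, 0.302]
wrist_force: [-0.2, -0.4, -5.7]
grip_width: 0.0089
finger_force: 60.1
```

Emit:
servo_tool --moves '[{"dx":0.001,"dy":0.0,"dz":0.007,"rx":0.0,"ry":0.0,"rz":0.0,"jaw":1.0},{"dx":0.001,"dy":0.0,"dz":0.007,"rx":0.0,"ry":0.0,"rz":0.0,"jaw":1.0},{"dx":0.001,"dy":0.0,"dz":0.007,"rx":0.0,"ry":0.0,"rz":0.0,"jaw":1.0}]'

```text
time: 10.02
tcp_pos: [0.5362, -0.1101, 0.1485]
eef_rot: [-3.133, 0.143, 0.302]
wrist_force: [-0.0, 0.6, -4.7]
grip_width: 0.0086
finger_force: 60.1
```

Emit:
servo_tool --moves '[{"dx":0.001,"dy":0.0,"dz":0.006,"rx":0.0,"ry":0.0,"rz":0.0,"jaw":1.0},{"dx":0.001,"dy":0.0,"dz":0.006,"rx":0.0,"ry":0.0,"rz":0.0,"jaw":1.0},{"dx":0.001,"dy":0.0,"dz":0.006,"rx":0.0,"ry":0.0,"rz":0.0,"jaw":1.0}]'

```text
time: 10.27
tcp_pos: [0.5361, -0.1103, 0.1479]
eef_rot: [-3.133, 0.143, 0.302]
wrist_force: [-1.4, 0.4, -2.2]
grip_width: 0.0088
finger_force: 60.1
```

Emit:
servo_tool --moves '[{"dx":0.001,"dy":0.0,"dz":0.006,"rx":0.0,"ry":0.0,"rz":0.0,"jaw":1.0},{"dx":0.001,"dy":0.0,"dz":0.006,"rx":0.0,"ry":0.0,"rz":0.0,"jaw":1.0},{"dx":0.001,"dy":0.0,"dz":0.006,"rx":0.0,"ry":0.0,"rz":0.0,"jaw":1.0}]'

```text
time: 10.52
tcp_pos: [0.5359, -0.1106, 0.1473]
eef_rot: [-3.133, 0.143, 0.302]
wrist_force: [-4.7, -0.9, 4.0]
grip_width: 0.0086
finger_force: 60.0
```

```bash
python3 -c "
import m;m.PRE=.148;m.meas(6)
from t import *
c=np.load('top6.npz');cv2.imwrite('pics/t6.png',cv2.resize(c['color'][190:320,280:390],None,fx=4.6,fy=4.6,interpolation=cv2.INTER_CUBIC))
print(get_obs()['torque']);tgt(78,-.5,72,8.5)"
```

```text
top 291 slopes deg [-8.18  0.91] rim z at tcp 0.0249 ext [[-0.1068, -0.0647, 0.1539], [0.0999, 0.0631, 0.1854]]
side 539 slopes deg [-7.94  0.1 ] rim z at tcp 0.0269 ext [[-0.109, -0.0688, 0.1565], [0.0951, 0.0591, 0.1876]]
tcp low [-0.0247887  -0.0619732   0.14734629]
[-0.38108233  0.75626054  0.03332456]
10.62 [ 0.5358 -0.1106  0.1473] [-179.54    8.22   17.28] [-5.5 -1.3  4.5] q [-0.53  0.32  0.78  1.72 -0.16  1.33 -0.98]
d [ 0.0009 -0.0068 -0.0148] rot [-0.0001 -0.0001 -0.0003] rows 0.1 0.0
```

Emit:
servo_tool --moves '[{"dx":0.0,"dy":0.003,"dz":-0.011,"rx":0.0,"ry":0.0,"rz":0.0,"jaw":1.0},{"dx":0.0,"dy":0.003,"dz":-0.02,"rx":0.0,"ry":0.0,"rz":0.0,"jaw":1.0},{"dx":0.0,"dy":0.003,"dz":-0.02,"rx":0.0,"ry":0.0,"rz":0.0,"jaw":1.0}]'

```text
time: 10.87
tcp_pos: [0.5371, -0.1096, 0.1489]
eef_rot: [-3.133, 0.142, 0.303]
wrist_force: [-0.6, -0.4, -5.8]
grip_width: 0.0081
finger_force: 60.1
```

Emit:
servo_tool --moves '[{"dx":0.012,"dy":0.0,"dz":-0.002,"rx":0.0,"ry":0.0,"rz":0.0,"jaw":1.0},{"dx":0.024,"dy":0.0,"dz":-0.0035,"rx":0.0,"ry":0.0,"rz":0.0,"jaw":1.0},{"dx":0.036,"dy":0.0,"dz":-0.005,"rx":0.0,"ry":0.0,"rz":0.0,"jaw":1.0},{"dx":0.048,"dy":0.0,"dz":-0.007,"rx":0.0,"ry":0.0,"rz":0.0,"jaw":1.0},{"dx":0.06,"dy":0.0,"dz":-0.009,"rx":0.0,"ry":0.0,"rz":0.0,"jaw":1.0}]'

```text
time: 11.28
tcp_pos: [0.5456, -0.1075, 0.1494]
eef_rot: [-3.133, 0.143, 0.302]
wrist_force: [-0.1, -0.5, -5.3]
grip_width: 0.0088
finger_force: 60.1
```

```bash
python3 -c "
from t import *
print(tolow(get_obs()['tcp_pos']),get_obs()['torque'])
tgt(92,-.5,72.5,8.5)"
```

```text
[-0.01456976 -0.06194742  0.14943129] [-0.31962492 -0.2877135   0.07128138]
11.28 [ 0.5456 -0.1075  0.1494] [-179.54    8.21   17.33] [-0.1 -0.5 -5.3] q [-0.52  0.34  0.78  1.69 -0.17  1.34 -0.98]
d [ 0.0272 -0.0064 -0.0076] rot [-0.     -0.0002 -0.0002] rows 0.1 0.0
```

Emit:
servo_tool --moves '[{"dx":0.007,"dy":-0.002,"dz":-0.001,"rx":0.0,"ry":0.0,"rz":0.0,"jaw":1.0},{"dx":0.014,"dy":-0.004,"dz":-0.002,"rx":0.0,"ry":0.0,"rz":0.0,"jaw":1.0},{"dx":0.021,"dy":-0.004,"dz":-0.003,"rx":0.0,"ry":0.0,"rz":0.0,"jaw":1.0},{"dx":0.028,"dy":-0.004,"dz":-0.004,"rx":0.0,"ry":0.0,"rz":0.0,"jaw":1.0},{"dx":0.028,"dy":-0.004,"dz":-0.004,"rx":0.0,"ry":0.0,"rz":0.0,"jaw":1.0}]'

```text
time: 11.7
tcp_pos: [0.5494, -0.1057, 0.1496]
eef_rot: [-3.133, 0.143, 0.302]
wrist_force: [-0.2, 0.6, -5.6]
grip_width: 0.0082
finger_force: 60.1
```

Emit:
servo_tool --moves '[{"dx":0.007,"dy":0.0,"dz":-0.001,"rx":0.0,"ry":0.0,"rz":0.0,"jaw":1.0},{"dx":0.014,"dy":0.0,"dz":-0.002,"rx":0.0,"ry":0.0,"rz":0.0,"jaw":1.0},{"dx":0.014,"dy":0.0,"dz":-0.002,"rx":0.0,"ry":0.0,"rz":0.0,"jaw":1.0}]'

```text
time: 11.95
tcp_pos: [0.5515, -0.1051, 0.1496]
eef_rot: [-3.133, 0.143, 0.302]
wrist_force: [1.0, -0.4, -6.4]
grip_width: 0.0088
finger_force: 60.1
```

Emit:
servo_tool --moves '[{"dx":0.007,"dy":0.0,"dz":-0.001,"rx":0.0,"ry":0.0,"rz":0.0,"jaw":1.0},{"dx":0.009,"dy":0.0,"dz":-0.001,"rx":0.0,"ry":0.0,"rz":0.0,"jaw":1.0},{"dx":0.009,"dy":0.0,"dz":-0.001,"rx":0.0,"ry":0.0,"rz":0.0,"jaw":1.0}]'

```text
time: 12.2
tcp_pos: [0.5524, -0.105, 0.1496]
eef_rot: [-3.133, 0.144, 0.302]
wrist_force: [-0.8, 0.2, -4.4]
grip_width: 0.0086
finger_force: 60.1
```

Emit:
servo_tool --moves '[{"dx":0.007,"dy":0.0,"dz":-0.001,"rx":0.0,"ry":0.0,"rz":0.0,"jaw":1.0},{"dx":0.007,"dy":0.0,"dz":-0.001,"rx":0.0,"ry":0.0,"rz":0.0,"jaw":1.0},{"dx":0.007,"dy":0.0,"dz":-0.001,"rx":0.0,"ry":0.0,"rz":0.0,"jaw":1.0}]'

```text
time: 12.45
tcp_pos: [0.5528, -0.1051, 0.1496]
eef_rot: [-3.134, 0.145, 0.302]
wrist_force: [-3.3, -1.2, -3.4]
grip_width: 0.0086
finger_force: 60.1
```

```bash
python3 -c "
import m;m.PRE=.145;m.meas(7)
from t import *
print(get_obs()['torque']);tgt(95,-.5,72.5,8.5)"
```

```text
top 285 slopes deg [-8.42  0.1 ] rim z at tcp 0.0258 ext [[-0.0889, -0.0652, 0.1555], [0.1162, 0.0635, 0.1897]]
side 530 slopes deg [-8.6  0.2] rim z at tcp 0.0267 ext [[-0.0905, -0.0694, 0.1579], [0.1136, 0.0623, 0.1906]]
tcp low [-0.00699784 -0.06186332  0.14964532]
[-0.75286864  0.83729075  0.18007992]
12.55 [ 0.5528 -0.1051  0.1496] [-179.54    8.29   17.29] [-4.4 -2.3 -3.4] q [-0.52  0.35  0.77  1.67 -0.18  1.34 -0.98]
d [-0.0031 -0.0055 -0.002 ] rot [-0.0001  0.0001 -0.0003] rows 0.0 0.0
```

```bash
python3 -c "
from t import *
for a,z in((7,71.5),(5.5,71.8),(4,72.2)): tgt(95.2,-.3,z,a)"
```

```text
12.55 [ 0.5528 -0.1051  0.1496] [-179.54    8.29   17.29] [-4.4 -2.3 -3.4] q [-0.52  0.35  0.77  1.67 -0.18  1.34 -0.98]
d [-0.0113 -0.0066  0.0242] rot [-0.0001  0.0042 -0.0003] rows 0.1 0.2
12.55 [ 0.5528 -0.1051  0.1496] [-179.54    8.29   17.29] [-4.4 -2.3 -3.4] q [-0.52  0.35  0.77  1.67 -0.18  1.34 -0.98]
d [-0.0217 -0.0065  0.0423] rot [-0.0001  0.0084 -0.0004] rows 0.2 0.4
12.55 [ 0.5528 -0.1051  0.1496] [-179.54    8.29   17.29] [-4.4 -2.3 -3.4] q [-0.52  0.35  0.77  1.67 -0.18  1.34 -0.98]
d [-0.0315 -0.0063  0.0599] rot [-0.      0.0126 -0.0004] rows 0.2 0.6
```

Emit:
servo_tool --moves '[{"dx":-0.006,"dy":-0.002,"dz":0.012,"rx":0.0,"ry":0.002,"rz":0.0,"jaw":1.0},{"dx":-0.0125,"dy":-0.004,"dz":0.024,"rx":0.0,"ry":0.0042,"rz":0.0,"jaw":1.0},{"dx":-0.018,"dy":-0.005,"dz":0.033,"rx":0.0,"ry":0.0063,"rz":0.0,"jaw":1.0},{"dx":-0.023,"dy":-0.006,"dz":0.042,"rx":0.0,"ry":0.0084,"rz":0.0,"jaw":1.0},{"dx":-0.023,"dy":-0.006,"dz":0.042,"rx":0.0,"ry":0.0084,"rz":0.0,"jaw":1.0}]'

```text
time: 12.97
tcp_pos: [0.5487, -0.1052, 0.1438]
eef_rot: [-3.133, 0.089, 0.301]
wrist_force: [-2.7, -3.2, -3.9]
grip_width: 0.0088
finger_force: 60.1
```

```bash
python3 -c "
import m;m.PRE=.1;m.meas(8)
from t import *
print(get_obs()['torque'])
for a,z in((5.5,71.8),(4,72.2)): tgt(95.2,-.3,z,a)"
```

```text
top 269 slopes deg [-5.54  0.56] rim z at tcp 0.0248 ext [[-0.0849, -0.0617, 0.1552], [0.1132, 0.0645, 0.1766]]
side 555 slopes deg [-5.46 -0.03] rim z at tcp 0.0269 ext [[-0.096, -0.0684, 0.1582], [0.1085, 0.0631, 0.1805]]
tcp low [-0.01098874 -0.06072348  0.14377339]
[-1.26847569  0.70430144  0.12164988]
13.07 [ 0.5489 -0.1052  0.144 ] [-179.55    5.17   17.27] [-3.3 -3.3 -2.4] q [-0.53  0.3   0.78  1.73 -0.18  1.28 -0.98]
d [-0.0023  0.0002  0.0013] rot [-0.     -0.0003 -0.0004] rows 0.0 0.0
13.07 [ 0.5489 -0.1052  0.144 ] [-179.55    5.17   17.27] [-3.3 -3.3 -2.4] q [-0.53  0.3   0.78  1.73 -0.18  1.28 -0.98]
d [-0.0132  0.0004  0.0184] rot [-0.      0.0039 -0.0004] rows 0.1 0.2
```

Emit:
servo_tool --moves '[{"dx":-0.006,"dy":0.002,"dz":0.006,"rx":0.0,"ry":0.0013,"rz":0.0,"jaw":1.0},{"dx":-0.009,"dy":0.003,"dz":0.012,"rx":0.0,"ry":0.0026,"rz":0.0,"jaw":1.0},{"dx":-0.0132,"dy":0.003,"dz":0.018,"rx":0.0,"ry":0.0039,"rz":0.0,"jaw":1.0},{"dx":-0.0132,"dy":0.003,"dz":0.018,"rx":0.0,"ry":0.0039,"rz":0.0,"jaw":1.0}]'

```text
time: 13.4
tcp_pos: [0.5472, -0.1057, 0.1413]
eef_rot: [-3.133, 0.064, 0.301]
wrist_force: [-2.4, -1.8, -3.1]
grip_width: 0.0084
finger_force: 60.1
```

```bash
python3 -c "
import m;m.PRE=.07;m.meas(9)
from t import *
print(get_obs()['torque'],get_obs()['wrist_force'])
s=np.load('side9.npz');cv2.imwrite('pics/s9.png',cv2.resize(s['color'][150:290,250:390],None,fx=4.2,fy=4.2,interpolation=cv2.INTER_CUBIC))
for a,z in((4,72.2),(3,72.2)): tgt(95.2,-.3,z,a)"
```

```text
top 290 slopes deg [-3.99  0.52] rim z at tcp 0.0251 ext [[-0.0422, -0.0407, 0.1559], [0.1108, 0.0645, 0.1714]]
side 534 slopes deg [-3.97 -0.1 ] rim z at tcp 0.0269 ext [[-0.0981, -0.0687, 0.1583], [0.1053, 0.0629, 0.1758]]
tcp low [-0.01255402 -0.0607746   0.14132347]
[-0.92554079  0.55185498  0.13010218] [-2.38764561 -2.41129064 -2.93574682]
13.5 [ 0.5473 -0.1057  0.1414] [-179.53    3.74   17.29] [-2.4 -2.4 -2.9] q [-0.53  0.28  0.78  1.76 -0.18  1.25 -0.97]
d [-0.0032  0.0001  0.0003] rot [-0.0001 -0.0001 -0.0003] rows 0.0 0.0
13.5 [ 0.5473 -0.1057  0.1414] [-179.53    3.74   17.29] [-2.4 -2.4 -2.9] q [-0.53  0.28  0.78  1.76 -0.18  1.25 -0.97]
d [-0.0103  0.0002  0.0134] rot [-0.0001  0.0027 -0.0003] rows 0.1 0.1
```

View pics/s9.png

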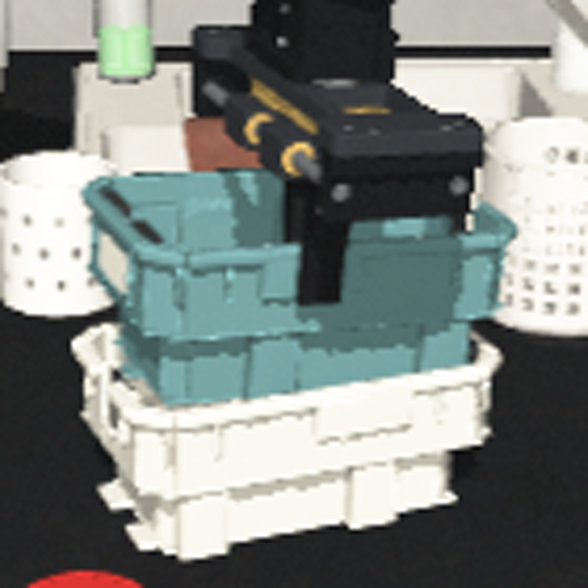

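Emit:
servo_tool --moves '[{"dx":-0.003,"dy":0.0,"dz":0.006,"rx":0.0,"ry":0.0013,"rz":0.0,"jaw":1.0},{"dx":-0.007,"dy":0.0,"dz":0.013,"rx":0.0,"ry":0.0027,"rz":0.0,"jaw":1.0},{"dx":-0.007,"dy":0.0,"dz":0.013,"rx":0.0,"ry":0.0027,"rz":0.0,"jaw":1.0},{"dx":-0.007,"dy":0.0,"dz":0.013,"rx":0.0,"ry":0.0027,"rz":0.0,"jaw":1.0}]'

```text
time: 13.83
tcp_pos: [0.5465, -0.1061, 0.1399]
eef_rot: [-3.134, 0.048, 0.302]
wrist_force: [-1.6, -2.4, -0.2]
grip_width: 0.0085
finger_force: 60.1
```

Emit:
servo_tool --moves '[{"dx":0.0,"dy":0.0,"dz":0.0,"rx":0.0,"ry":0.0,"rz":0.0,"jaw":1.0},{"dx":0.0,"dy":0.0,"dz":0.0,"rx":0.0,"ry":0.0,"rz":0.0,"jaw":1.0}]' --grip_force 10

```text
time: 14.0
tcp_pos: [0.5465, -0.1061, 0.1399]
eef_rot: [-3.133, 0.048, 0.301]
wrist_force: [-2.3, -1.4, 2.3]
grip_width: 0.009
finger_force: 10.0
```

Emit:
servo_tool --moves '[{"dx":0.0,"dy":0.0,"dz":0.0,"rx":0.0,"ry":0.0,"rz":0.0,"jaw":0.7},{"dx":0.0,"dy":0.0,"dz":0.0,"rx":0.0,"ry":0.0,"rz":0.0,"jaw":0.5},{"dx":0.0,"dy":0.0,"dz":0.0,"rx":0.0,"ry":0.0,"rz":0.0,"jaw":0.3},{"dx":0.0,"dy":0.0,"dz":0.0,"rx":0.0,"ry":0.0,"rz":0.0,"jaw":0.2},{"dx":0.0,"dy":0.0,"dz":0.0,"rx":0.0,"ry":0.0,"rz":0.0,"jaw":0.2}]'

```text
time: 14.42
tcp_pos: [0.5464, -0.1057, 0.1394]
eef_rot: [-3.133, 0.048, 0.302]
wrist_force: [-0.3, 0.9, -0.4]
grip_width: 0.0308
finger_force: 0.0
```

Emit:
servo_tool --moves '[{"dx":0.0,"dy":0.0,"dz":-0.15,"rx":0.0,"ry":0.0,"rz":0.0,"jaw":0.2},{"dx":0.0,"dy":0.0,"dz":-0.3,"rx":0.0,"ry":0.0,"rz":0.0,"jaw":0.2},{"dx":0.0,"dy":0.0,"dz":-0.45,"rx":0.0,"ry":0.0,"rz":0.0,"jaw":0.2},{"dx":0.0,"dy":0.0,"dz":-0.5,"rx":0.0,"ry":0.008,"rz":0.0,"jaw":0.2},{"dx":0.0,"dy":0.0,"dz":-0.5,"rx":0.0,"ry":0.008,"rz":0.0,"jaw":0.2}]'

```text
time: 14.83
tcp_pos: [0.5505, -0.107, 0.2169]
eef_rot: [-3.134, -0.007, 0.299]
wrist_force: [0.4, -1.1, -0.3]
grip_width: 0.0349
finger_force: 0.0
```

```bash
cat > r.py <<'E'
from t import *
from plant import camera
def rim(tag,z0=.162):
    for n in('top','side'):
        c=camera(n);np.savez(f'{n}{tag}.npz',**c);P=binpts(c,.13);q=tolow(P)
        q=q[(q[:,2]<.19)&(abs(q[:,0])<.115)&(abs(q[:,1])<.075)]
        r=q[(abs(q[:,0])>.096)|(abs(q[:,1])>.057)];A=np.c_[r[:,:2],np.ones(len(r))];f=np.array([-.04,0,.166])
        for tol in(.012,.008,.006,.004,.003):
            k=abs(r[:,2]-A@f)<tol;f=np.linalg.lstsq(A[k],r[k,2],rcond=None)[0]
        print(n,k.sum(),'slopes deg',np.degrees(f[:2]).round(2),'z0,tongue end,near end',(f@np.array([[0,0,1],[.1,0,1],[-.1,0,1]]).T).round(4),'ext',np.percentile(r[k],[1,99],axis=0).round(4).tolist())
E
python3 -c "
import r;r.rim(10)
from t import *
print(get_obs()['wrist_force']);p=low(-.1005,-.0,.20);go(p,T([np.pi,0,Y]))"
```

```text
top 319 slopes deg [-2.98 -0.1 ] z0,tongue end,near end [0.1649 0.1597 0.1701] ext [[-0.0826, -0.0596, 0.1566], [0.1096, 0.0646, 0.1706]]
side 486 slopes deg [-2.84  0.2 ] z0,tongue end,near end [0.1659 0.1609 0.1709] ext [[-0.0999, -0.0685, 0.158], [0.1075, 0.0623, 0.1727]]
[ 0.66659982 -0.0284738   0.02845588]
14.93 [ 0.5494 -0.1057  0.2143] [-1.7949e+02 -8.0000e-02  1.7230e+01] [ 0.7 -0.   0. ] q [-0.56  0.16  0.8   1.71 -0.13  1.32 -1.01]
d [-0.6017 -0.4066  0.0985] rot [-0.0014 -0.0002 -0.0005] rows 2.6 0.1
```

Emit:
servo_tool --moves '[{"dx":-0.2,"dy":-0.13,"dz":0.0,"rx":-0.0014,"ry":0.0,"rz":0.0,"jaw":1.0},{"dx":-0.4,"dy":-0.27,"dz":0.0,"rx":-0.0014,"ry":0.0,"rz":0.0,"jaw":1.0},{"dx":-0.6,"dy":-0.405,"dz":0.0,"rx":-0.0014,"ry":0.0,"rz":0.0,"jaw":1.0},{"dx":-0.6,"dy":-0.405,"dz":0.0,"rx":-0.0014,"ry":0.0,"rz":0.0,"jaw":1.0},{"dx":-0.6,"dy":-0.405,"dz":0.0,"rx":-0.0014,"ry":0.0,"rz":0.0,"jaw":1.0}]'

```text
time: 15.35
tcp_pos: [0.4442, -0.0731, 0.2141]
eef_rot: [-3.139, -0.001, 0.304]
wrist_force: [-0.1, 0.8, 0.7]
grip_width: 0.0092
finger_force: 0.0
```

```bash
python3 -c "
from t import *
p=low(-.1,-.0005,.174);go(p,T([np.pi,0,Y]))"
```

```text
15.35 [ 0.4442 -0.0731  0.2141] [-1.7988e+02 -8.0000e-02  1.7400e+01] [-0.1  0.8  0.7] q [-0.68 -0.17  0.72  1.95  0.11  1.32 -1.27]
d [0.0066 0.0118 0.2675] rot [-0.0003 -0.0002 -0.    ] rows 1.0 0.0
```

Emit:
servo_tool --moves '[{"dx":0.006,"dy":0.011,"dz":0.08,"rx":0.0,"ry":0.0,"rz":0.0,"jaw":1.0},{"dx":0.006,"dy":0.011,"dz":0.16,"rx":0.0,"ry":0.0,"rz":0.0,"jaw":1.0},{"dx":0.006,"dy":0.011,"dz":0.22,"rx":0.0,"ry":0.0,"rz":0.0,"jaw":1.0},{"dx":0.006,"dy":0.011,"dz":0.26,"rx":0.0,"ry":0.0,"rz":0.0,"jaw":1.0},{"dx":0.006,"dy":0.011,"dz":0.26,"rx":0.0,"ry":0.0,"rz":0.0,"jaw":1.0}]'

```text
time: 15.77
tcp_pos: [0.4466, -0.076, 0.1741]
eef_rot: [3.14, 0.003, 0.301]
wrist_force: [0.3, -0.5, 0.2]
grip_width: 0.0004
finger_force: 0.0
```

Emit:
servo_tool --moves '[{"dx":0.0,"dy":0.0,"dz":0.01,"rx":0.0,"ry":0.0,"rz":0.0,"jaw":1.0},{"dx":0.0,"dy":0.0,"dz":0.02,"rx":0.0,"ry":0.0,"rz":0.0,"jaw":1.0},{"dx":0.0,"dy":0.0,"dz":0.03,"rx":0.0,"ry":0.0,"rz":0.0,"jaw":1.0},{"dx":0.0,"dy":0.0,"dz":0.04,"rx":0.0,"ry":0.0,"rz":0.0,"jaw":1.0}]'

```text
time: 16.1
tcp_pos: [0.4474, -0.076, 0.1703]
eef_rot: [3.141, -0.001, 0.301]
wrist_force: [-3.7, -0.9, 8.0]
grip_width: 0.0002
finger_force: 3.9
```

Emit:
servo_tool --moves '[{"dx":0.0,"dy":0.0,"dz":0.008,"rx":0.0,"ry":0.0,"rz":0.0,"jaw":1.0},{"dx":0.0,"dy":0.0,"dz":0.016,"rx":0.0,"ry":0.0,"rz":0.0,"jaw":1.0}]'

```text
time: 16.27
tcp_pos: [0.4469, -0.0763, 0.1689]
eef_rot: [3.141, -0.0, 0.301]
wrist_force: [-7.8, -1.2, 16.8]
grip_width: 0.0005
finger_force: 8.4
```

Emit:
servo_tool --moves '[{"dx":0.0,"dy":0.0,"dz":0.007,"rx":0.0,"ry":0.0,"rz":0.0,"jaw":1.0},{"dx":0.0,"dy":0.0,"dz":0.014,"rx":0.0,"ry":0.0,"rz":0.0,"jaw":1.0},{"dx":0.0,"dy":0.0,"dz":0.02,"rx":0.0,"ry":0.0,"rz":0.0,"jaw":1.0}]'

```text
time: 16.52
tcp_pos: [0.4467, -0.0766, 0.1673]
eef_rot: [-3.141, 0.0, 0.3]
wrist_force: [2.5, -0.2, 2.6]
grip_width: 0.0002
finger_force: 0.0
```

Emit:
servo_tool --moves '[{"dx":0.0,"dy":0.0,"dz":0.007,"rx":0.0,"ry":0.0,"rz":0.0,"jaw":1.0},{"dx":0.0,"dy":0.0,"dz":0.014,"rx":0.0,"ry":0.0,"rz":0.0,"jaw":1.0}]'

```text
time: 16.68
tcp_pos: [0.4476, -0.0757, 0.1626]
eef_rot: [3.141, -0.003, 0.301]
wrist_force: [0.1, -0.1, -0.1]
grip_width: 0.0006
finger_force: 0.0
```

Emit:
servo_tool --moves '[{"dx":0.0,"dy":0.0,"dz":0.008,"rx":0.0,"ry":0.0,"rz":0.0,"jaw":1.0},{"dx":0.0,"dy":0.0,"dz":0.016,"rx":0.0,"ry":0.0,"rz":0.0,"jaw":1.0},{"dx":0.0,"dy":0.0,"dz":0.016,"rx":0.0,"ry":0.0,"rz":0.0,"jaw":1.0}]'

```text
time: 16.93
tcp_pos: [0.4459, -0.0762, 0.1608]
eef_rot: [-3.141, 0.002, 0.301]
wrist_force: [-8.0, -1.3, 14.8]
grip_width: 0.0003
finger_force: 7.1
```

Emit:
servo_tool --moves '[{"dx":0.0,"dy":0.0,"dz":-0.1,"rx":0.0,"ry":0.0,"rz":0.0,"jaw":1.0},{"dx":0.0,"dy":0.0,"dz":-0.3,"rx":0.0,"ry":0.0,"rz":0.0,"jaw":1.0},{"dx":0.0,"dy":0.0,"dz":-0.5,"rx":0.0,"ry":0.0,"rz":0.0,"jaw":1.0},{"dx":0.0,"dy":0.0,"dz":-0.6,"rx":0.0,"ry":0.0,"rz":0.0,"jaw":1.0},{"dx":0.0,"dy":0.0,"dz":-0.6,"rx":0.0,"ry":0.0,"rz":0.0,"jaw":1.0}]'

```text
time: 17.35
tcp_pos: [0.4492, -0.0756, 0.253]
eef_rot: [3.14, -0.008, 0.301]
wrist_force: [-0.4, -0.0, -0.6]
grip_width: 0.0007
finger_force: 0.0
```

```bash
python3 -c "
import r;r.rim(11)
from t import *
a=np.load('top11.npz')['color'][185:325,265:405];b=np.load('side11.npz')['color'][150:290,250:390]
cv2.imwrite('pics/f11.png',np.hstack([cv2.resize(x,(400,400),interpolation=cv2.INTER_CUBIC) for x in(a,b)]))"
```

```text
top 274 slopes deg [-0.21  0.28] z0,tongue end,near end [0.161  0.1606 0.1614] ext [[-0.0265, -0.0637, 0.1578], [0.1057, 0.0643, 0.1636]]
side 515 slopes deg [-0.11  0.51] z0,tongue end,near end [0.1624 0.1622 0.1626] ext [[-0.1041, -0.0686, 0.1586], [0.1035, 0.0616, 0.1646]]
```

View pics/f11.png

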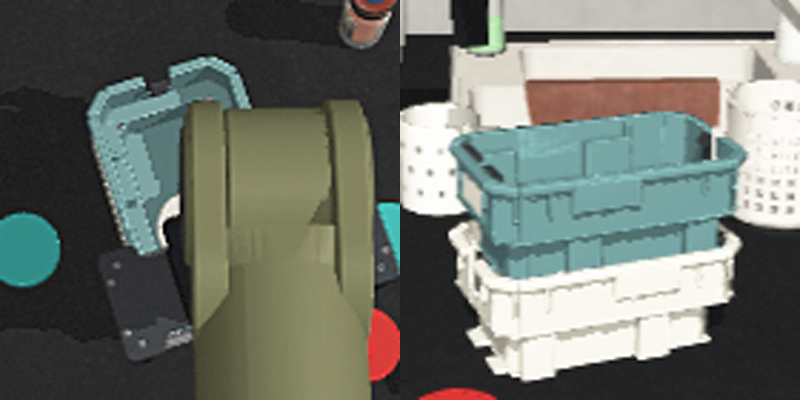

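The picture shows the bin stacked level on the white one (rim at 0.161 to 0.162 m, 0.162 expected), with the tin inside, and the force dropped when the tab snapped. I'm handing it in.

```bash
python3 -c "
from plant import *
print(job_done())"
```

```text
the job is handed in; nothing more can be done
None
```

The job is handed in: the blue-green bin is turned half round and stacked level on the white bin, tongues pushed in to the stop under the catches, end pressed until the tab snapped (force dropped from 17 N to 0), tin inside; the judge returned no verdict.

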